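Clip the snap-hook pull to the drainer lid and draw it shut

ROBOT

A 6-joint arm with a two-finger parallel gripper is mounted at the origin on the work surface. World frame = base frame: x ahead of the robot, y to its left, z up, the work surface at z = 0. Lengths are in m, angles in rad, forces in N, time in s.
With the tool pointing down it reaches from about 0.4 to 0.825 m from the base axis. Payload 7 kg.
Tool frame: the origin (TCP) lies on the centre line of the jaws, within the pads' length; the fingertips stand 11 mm ahead of it and the grasp point (between the pads) lies 8 mm behind it; z points along the fingers, y is the direction in which the jaws open and shut (so a half turn about z gives the same grasp; the last joint's range is limited). The gripper opens to 88 mm and grips with 3 to 60 N. Pads are 19 mm wide; open, the fingers measure 130 mm over their backs; the gripper's body (78 mm by 193 mm) begins 47 mm behind the grasp point.
Start: joints at [-0.998, 0.359, 0.012, 0, -1.224, -0.288], TCP at [0.19, -0.648, 0.238] pointing down, gripper open.
Joint ranges: [-3.07, 3.07], [-1.43, 2.12], [-1.02, 1.25], [-3.03, 1.67], [-3.05, -0], [-3.03, 3.03]. Speed limits (rad/s): [2.39, 2.39, 3.01, 3.14, 3.14, 3.14].

INTERFACE

Orientations are given as [roll, pitch, yaw] about the fixed x, y, z axes, in that order (R = Rz(yaw) Ry(pitch) Rx(roll)).
In Python, from station import * gives the robot as it stands.
- The arm moves only by the tool play_rows, never from a script. Its argument "targets" is a list of rows, each a list of 7 numbers: the turn, a rotation vector about the world's x, y, z in rad, then the shift along the world's x, y, z in m, then the opening, from 0 (shut) to 1 (fully open). A call has 1 to 12 rows; each row shifts and turns the pose as measured when the row begins; what a row does not reach is not made up. A row lasts 1/8 s, in which the tool goes at most 62.5 mm and 10.7 degrees, less where a joint would pass 70% of its speed; a pose out of reach is approached as far as the arm can. A call is refused whole if a number of a shift passes 0.0625 or a number of a turn 0.188, either way. A call with a gripper value outside its range is refused whole. The fingers move at their own pace and stop on an object; "grip_force" is the grip in N (left out, the last holds). Time passes only in rows, so rows that do not move let the fingers close. It gives the time, the measured TCP pose, the force and the opening at its end, in the units of the state.
- get_state(): the state, without advancing time (a new reading comes with each control period).
- grab_frame(name): name is "scene" or "top" or "wrist"; returns (picture, depth): 480x640x3 uint8, blue, green, red; 480x640 float32, m along the optical axis (not along the pixel's ray), 0 where there is no reading.
- camera_params(name): a dict with "camera_matrix" (3x3 intrinsics, pixels), "extrinsics" (4x4, takes a point from world to camera coordinates); the wrist camera has in their place "hand_eye" (4x4, takes a point from camera to tool coordinates, whose origin is the TCP and whose axes are the flange's). Camera axes: x right, y up, looking along -z (the intrinsics and any distortion apply to the point x, -y, -z); pixel columns grow to the right and rows downward; lengths in m; the calibration is good to about 2 mm. A picture is of the moment at which its call begins: read the wrist's pose just before it. camera_params takes no time and is no camera call.
- job_done(): hands the job in, once; it reports no verdict.
The state is a dict: "t": time; "q": joint angles; "qd": joint speeds; "joint_efforts": joint torques, N m; "eef_pos": TCP position; "ee_rot": TCP orientation; "force": force on the tool from outside, world axes, zero at the start; "moment": the same for the moment, N m; "width": finger opening in m.
Only numpy, scipy, OpenCV 4.12 (cv2) and the standard library are available. Lean on these libraries where they do the work, as an engineer would, in place of code of your own. Each camera call takes 0.05 s, during which the arm holds its last target.

TASK

Pick up the snap hook by its red grip, press its sprung gate against the front bar of the orange wire eye on the drainer's sliding lid until the bar passes and the gate springs shut behind it, then use the hook to draw the lid fully shut over the cups and leave the hook clipped on and lying flat on the lid. Be gentle: never push or pull with more than about 20 N, keep the gripper itself off the lid and crate, and leave all the other dishes where they are.

Things in the scene. Friction and masses are not known exactly. Their poses are not given: they have to be found in the camera images.
- hook_grip (a point): Centre of the snap hook's red upright grip, 38 mm above the hook's underside. Grip: 22 mm long (x), 14 mm wide (y: pinch across this), up to 58 mm above the underside; its foot is 10 mm high, 24 mm wide. The hook (0.14 kg, 90 mm long, 10 mm thick) lies flat: a steel U jaw with a brass gate across its mouth. x points out of the mouth, y left, z up.
- hook_jaw (a point): Middle of the shut gate, 57 mm ahead (+x) of hook_grip, 5 mm above the hook's underside; same axes. Jaw 26 mm wide inside, arms 8 mm thick, 34 mm deep (crown at x -34 mm); arm ends flare out over the 15 mm ahead of the gate. The 6 mm bar passes the gate's tip when 27 mm inside (x -27) and meets the crown at -31; it enters best at y 0 to -5 mm.
- gate (a joint): Angle of the sprung gate, a 6 mm thick, 28 mm long brass bar pivoted at y = +15 mm of hook_jaw: 0 shut; it grows as it is pressed inwards (the only way it swings), at most 1.35 rad. A bar needs about 1 rad to pass and 5 to 9 N of push; it cannot come out again.
- eye_bar (a point): Front bar of the orange wire eye on the lid: the upright 6 mm steel leg, nearer the robot, of a staple standing along the lid's sliding line; rear leg 58 mm behind (+x), 30 mm clear under its top wire. The point is on the bar's axis, 5 mm above the lid's flat top, which is 116 mm above the plank and reaches 90 mm ahead (-x) and 136 mm to each side. x: the way the lid opens, away from the robot; z up.
- lid (a joint): Opening of the grey lid section, m: 0 shut (over the cups, at the crate's end nearer the robot), growing as it opens to a stop that lies 10 to 60 mm beyond where it starts. Runs stiffly (about 2.5 N) and stays where left, so a push on the eye first slides it back to its open stop; only then does the gate give way. Both stops are rigid.
- crate: Black slatted crate drainer, 400 x 260 x 110 mm, fixed to the plank; origin at the centre of its underside, x along its length (the lid's opening direction), z up. It carries the lid and the eye.
- cup_a: Blue plastic cup, 72 mm wide, 85 mm tall, in the crate near the robot; origin under its centre. Leave alone.
- cup_b: The other blue cup, the same. Leave alone.
- plate: White ceramic plate, 170 mm wide, flat in the crate; origin under its centre. Leave alone.
- ladle: Steel ladle 370 mm long balanced across the crate's rim near its far end; origin under the middle of its strip handle. Leave alone.
- saucepan: Aluminium saucepan, 160 mm wide, 80 mm tall, black handle, to the left of the crate; origin under its centre. Leave alone.
- soap: Green bottle, 60 mm wide, 170 mm tall, right of the crate; origin under its centre. Leave alone.
- brush: Dish brush lying on the plank at the left; leave alone.
- mug: White mug, 80 mm wide, 90 mm tall, at the right; origin under its centre. Leave alone.
Mind the look-alikes: they are no part of the job. Of the things that look like the part that bears hook_grip, take the one that is farthest to the robot's left at the start.

How it is judged:
On the way, in this order (a step that is already met when the one before it is completed fails the run):
1. the eye's front bar is inside the jaw with the gate sprung shut behind it, the lid still open by more than 30 mm (x of eye_bar in the frame of hook_jaw between -0.036 and -0.002 m and y of eye_bar in the frame of hook_jaw between -0.014 and 0.014 m and z of eye_bar in the frame of hook_jaw between -0.015 and 0.025 m and value of joint gate below 0.12 rad and value of joint lid above 0.03 m), for 0.1 s.
2. the lid is drawn shut with the hook still clipped on (x of eye_bar in the frame of hook_jaw between -0.036 and -0.002 m and y of eye_bar in the frame of hook_jaw between -0.014 and 0.014 m and z of eye_bar in the frame of hook_jaw between -0.015 and 0.025 m and value of joint gate below 0.12 rad and value of joint lid below 0.005 m), for 0.2 s.
At the end, for the whole second after the job is handed in: The lid is shut to within 5 mm, the eye's front bar is inside the hook's jaw with the gate shut (under 0.12 rad), and the hook lies flat on the lid (within 0.15 rad), released and at rest (all of step 2 and angle between hook_jaw's own z axis and vertical below 0.15 rad and linear speed of hook below 0.02 m/s); the robot touches nothing.
It fails at once if the hook presses or pulls on the lid, eye or crate with more than 25 N (contact force between hook and crate above 25 N).
It fails at once if the gripper or arm bears on the lid, eye or crate with more than 3 N (contact force between any of the fingers, the arm and crate above 3 N).
It fails at once if a cup, the plate, the ladle, the saucepan, the soap bottle, the brush or the mug is moved by more than 30 mm (distance of any of cup_a, cup_b, plate, ladle, saucepan, soap, brush, mug from where it was at the start of the episode above 0.03 m).
It also fails if it takes over 67 s, if anything falls off the work surface, if the arm or the gripper's body presses on something with over 40 N, if the wrist force passes 120 N, or if a joint passes its speed limit or range.

## Working session

There is one attempt and no reset: what is moved stays moved. The work goes in short steps, Python scripts to look and compute and a tool call to move; the robot and the scene stay as the last step left them, time stands still between calls to the robot, and variables do not carry over. Pictures are saved under pics/ and viewed, and the job is handed in when it is done.

Besides the shell and the picture viewer there is one more tool, called as name(argument=value, ...), one argument or row to a line, values as JSON. play_rows: Moves the arm, as the interface text tells. Its arguments: {"type":"object","properties":{"targets":{"type":"array","items":{"type":"array","items":{"type":"number"}}},"grip_force":{"type":"number"}},"required":["targets"]}

```bash
ls && mkdir -p pics && python3 - <<'E'
from station import *
import cv2
print(get_state())
for n in ("scene","top"):
    p,d=grab_frame(n); cv2.imwrite(f"pics/{n}0.png",p)
    import numpy as np; np.save(f"pics/{n}0.npy",d)
    print(n,camera_params(n))
print(camera_params("wrist"))
E
```

```text
pics
{'t': 0.0, 'q': array([-9.97856219e-01,  3.59382718e-01,  1.10545935e-02, -3.69799441e-04,
       -1.22412138e+00, -2.88090338e-01]), 'qd': array([ 0.00103799,  0.00142113,  0.00052484, -0.00021619,  0.00041406,
        0.00097454]), 'joint_efforts': array([ 1.24765243e-04, -5.82720459e+01,  2.93067491e+01,  6.99736297e+00,
        6.94264789e-03, -1.13018880e-04]), 'eef_pos': array([ 0.18951929, -0.64734218,  0.23661999]), 'ee_rot': array([ 3.13990882e+00, -1.36444871e-04, -2.85686870e+00]), 'force': array([ 0.03837914,  0.71556108, -0.01402745]), 'moment': array([0.02282553, 0.00231173, 0.02802583]), 'width': 0.08791713908527694}
scene {'camera_matrix': array([[611.12404845,   0.        , 319.765373  ],
       [  0.        , 611.12404845, 241.22847414],
       [  0.        ,   0.        ,   1.        ]]), 'extrinsics': array([[ 0.84742496,  0.53039686,  0.02345447, -0.47452809],
       [-0.35623145,  0.53529021,  0.76587437,  0.17130413],
       [ 0.39366241, -0.65737627,  0.64256233, -1.957295  ],
       [ 0.        ,  0.        ,  0.        ,  1.        ]])}
top {'camera_mat
[... 247 characters left out ...]
98290972, -0.02195293,  0.18277459, -0.5969807 ],
       [-0.18278099,  0.00173176,  0.98315213, -1.57740823],
       [ 0.        ,  0.        ,  0.        ,  1.        ]])}
{'camera_matrix': array([[341.78335359,   0.        , 317.65162546],
       [  0.        , 341.78335359, 231.24190049],
       [  0.        ,   0.        ,   1.        ]]), 'hand_eye': array([[-9.62754832e-04,  9.52192111e-01,  3.05498376e-01,
         8.24549386e-02],
       [ 9.99999421e-01,  1.06347405e-03, -1.63265438e-04,
        -1.16748863e-03],
       [-4.80349658e-04,  3.05498042e-01, -9.52192583e-01,
        -1.47243489e-01],
       [ 0.00000000e+00,  0.00000000e+00,  0.00000000e+00,
         1.00000000e+00]])}
```

View pics/scene0.png

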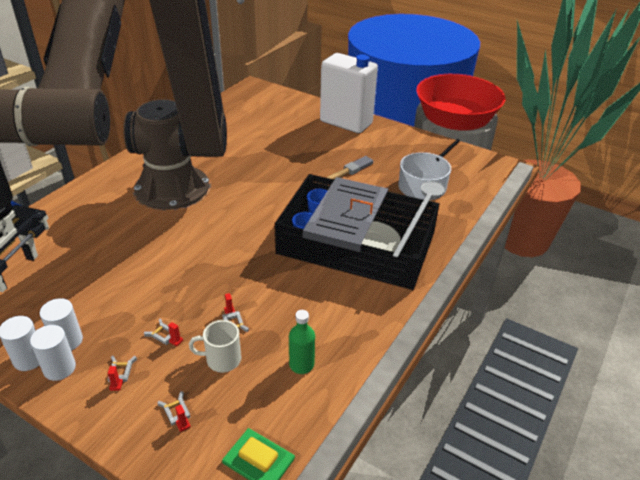

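View pics/top0.png

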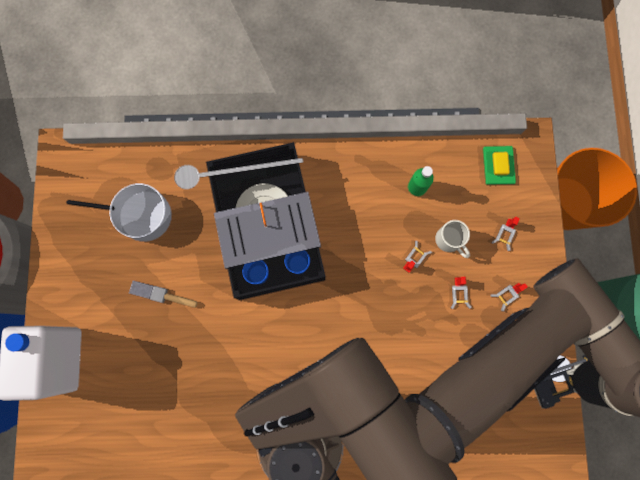

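The four look-alike hooks in the top view are at about (415,257), (460,293), (510,295) and (507,235). Robot-left is image-left here, so the one at (415,257), next to the mug, is meant. I'll confirm that in a crop and measure it.

```bash
cat > h.py <<'E'
import numpy as np, cv2
from station import *
def ray(n,u,v,T=None):
    P=camera_params(n);K=P["camera_matrix"]
    d=np.array([(u-K[0,2])/K[0,0],-(v-K[1,2])/K[1,1],-1.])
    if n=="wrist":
        W=T@P["hand_eye"]; return W[:3,3],W[:3,:3]@d
    E=P["extrinsics"]; R=E[:3,:3].T
    return -R@E[:3,3],R@d
def onz(n,u,v,z,T=None):
    o,d=ray(n,u,v,T); return o+d*(z-o[2])/d[2]
def proj(n,p,T=None):
    P=camera_params(n);K=P["camera_matrix"]
    E=np.linalg.inv(T@P["hand_eye"]) if n=="wrist" else P["extrinsics"]
    c=E[:3,:3]@np.asarray(p)+E[:3,3]
    return np.array([K[0,2]+K[0,0]*c[0]/-c[2],K[1,2]-K[1,1]*c[1]/-c[2]])
def two(n1,a,n2,b,T1=None,T2=None):
    o1,d1=ray(n1,*a,T1);o2,d2=ray(n2,*b,T2)
    s=np.linalg.lstsq(np.c_[d1,-d2],o2-o1,rcond=None)[0]
    p,q=o1+s[0]*d1,o2+s[1]*d2
    return (p+q)/2,np.linalg.norm(p-q)
def Tt(s):
    from scipy.spatial.transform import Rotation as R
    T=np.eye(4);T[:3,:3]=R.from_euler('xyz',s["ee_rot"]).as_matrix();T[:3,3]=s["eef_pos"];return T
E
python3 - <<'E'
from h import *
t=cv2.imread("pics/top0.png");s=cv2.imread("pics/scene0.png")
a=cv2.resize(t[225:295,380:480],None,fx=4,fy=4,interpolation=cv2.INTER_CUBIC)
b=cv2.resize(t[140:310,200:330],None,fx=3,fy=3,interpolation=cv2.INTER_CUBIC)
c=cv2.resize(s[280:350,190:290],None,fx=4,fy=4,interpolation=cv2.INTER_CUBIC)
im=np.zeros((560,800,3),np.uint8);im[:280,:400]=a;im[280:560,:400]=c;im[:510,400:790]=b
cv2.imwrite("pics/crop0.png",im)
for n,im,d in(("top",t,np.load("pics/top0.npy")),("scene",s,np.load("pics/scene0.npy"))):
    h=cv2.cvtColor(im,cv2.COLOR_BGR2HSV)
    m=((h[...,0]<5)|(h[...,0]>174))&(h[...,1]>180)&(h[...,2]>70)
    k,l,st,ce=cv2.connectedComponentsWithStats(m.astype(np.uint8))
    for i in range(1,k):
        if 8<st[i,4]<600: print(n,"red",st[i],ce[i],onz(n,*ce[i],0.05))
    m=((h[...,0]>6)&(h[...,0]<14))&(h[...,1]>200)&(h[...,2]>150)
    k,l,st,ce=cv2.connectedComponentsWithStats(m.astype(np.uint8))
    for i in range(1,k):
        if 8<st[i,4]<300: print(n,"orange",st[i],ce[i])
E
```

```text
top red [506 217  13  11  90] [512.27777778 221.76666667] [ 0.61461967 -0.63283052  0.05      ]
top red [  0 241   2  23  37] [  0.37837838 251.81081081] [0.5591377  0.85468185 0.05      ]
top red [404 261  11  11  78] [408.88461538 266.01282051] [ 0.49160684 -0.32479784  0.05      ]
top red [455 277  11   8  84] [460.  280.5] [ 0.44669666 -0.46885859  0.05      ]
top red [513 283  14  10  86] [519.44186047 287.1744186 ] [ 0.42389127 -0.63712951  0.05      ]
scene red [224 293  11  20 124] [228.34677419 303.72580645] [ 0.50698062 -0.34101029  0.05      ]
scene red [169 323  14  23 203] [174.57635468 334.40394089] [ 0.46487485 -0.48718553  0.05      ]
scene red [108 366  15  25 232] [114.09482759 378.95258621] [ 0.44268052 -0.65329633  0.05      ]
scene red [176 405  14  27 220] [181.46818182 419.04090909] [ 0.63185822 -0.65002597  0.05      ]
```

View pics/crop0.png

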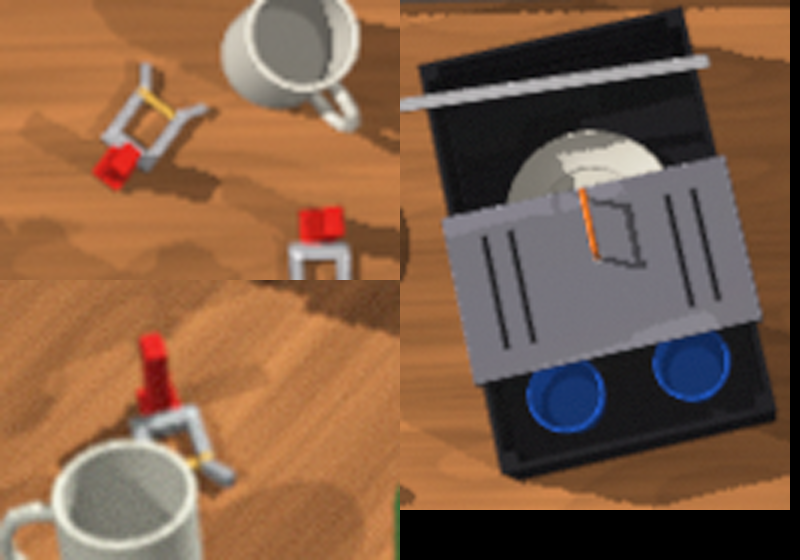

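Crop shows the leftmost hook: red grip at top px (409,266), gate about (419,251), with the mug to its right. The lid's eye top wire runs from (266,226) at the front to (260,203). I'll compute positions from these.

```bash
python3 - <<'E'
from h import *
d=np.load("pics/top0.npy")
def dp(u,v):
    z=d[int(round(v)),int(round(u))];o,r=ray("top",u,v);return (o+r*z).round(4)
print("plank",dp(380,330),dp(440,310),"lid",dp(240,250),dp(300,230),dp(255,245))
print("gate",onz("top",419.3,251.2,.005),"griptop",onz("top",409,266,.055))
g=onz("top",419.3,251.2,.005)-onz("top",409,266,.05);print(np.arctan2(g[1],g[0]),np.linalg.norm(g[:2]))
# arms: left outer (103,138)-(143,68) ; right (150,165)-(205,108)
for a in((103,138),(143,68),(150,165),(190,115)):print(onz("top",380+a[0]/4,225+a[1]/4,.01))
f=onz("top",265.7,226,.151);b=onz("top",260.3,203.3,.151);print("eye",f,b,np.linalg.norm(f-b),np.arctan2(*(f-b)[1::-1]*-1))
# lid corners crop b: near-left(478,383) near-right(760,317) far-right(722,157) far-left(443,217)
for a in((478,383),(760,317),(722,157),(443,217)):print("lid",onz("top",200+(a[0]-400)/3,140+a[1]/3,.116))
for a in((420,68),(505,480),(775,420),(684,10)):print("crate",onz("top",200+(a[0]-400)/3,140+a[1]/3,.11))
for u,v in((440,236),(452,225),(467,238)):print("mug",onz("top",u,v,.09))
print(dp(265.7,226),dp(263,215))
E
```

```text
plank [ 3.127e-01 -2.395e-01 -1.000e-04] [ 0.3663 -0.4164  0.0034] lid [0.5388 0.1519 0.1155] [ 0.5922 -0.0154  0.112 ] [0.552  0.1103 0.115 ]
gate [ 0.54057512 -0.36523573  0.005     ] griptop [ 0.4910328  -0.32432428  0.055     ]
-0.6865085950051545 0.06327198930255398
[ 0.51597418 -0.32298239  0.01      ]
[ 0.56767157 -0.3552961   0.01      ]
[ 0.49517041 -0.35658502  0.01      ]
[ 0.53168096 -0.38816179  0.01      ]
eye [0.59798419 0.0769213  0.151     ] [0.66203198 0.09149481 0.151     ] 0.06568489723511843 0.22373175103956225
lid [0.49024301 0.19027829 0.116     ]
lid [ 0.54590704 -0.07033717  0.116     ]
lid [ 0.69935296 -0.03793493  0.116     ]
lid [0.64732678 0.22435156 0.116     ]
crate [0.79509024 0.24922606 0.11      ]
crate [0.40133211 0.16586959 0.11      ]
crate [ 0.4507363  -0.08200418  0.11      ]
crate [ 0.84745312 -0.00393009  0.11      ]
mug [ 0.57023903 -0.41078036  0.09      ]
mug [ 0.6012003 -0.4468032  0.09     ]
mug [ 0.56279262 -0.48677285  0.09      ]
[0.603  0.0793 0.1256] [0.6292 0.0843 0.1496]
```

play_rows(
  targets=[
    [0,0,0.18,0.025,0.0265,0,1],
    [0,0,0.18,0.025,0.0265,0,1],
    [0,0,0.18,0.025,0.0265,0,1],
    [0,0,0.18,0.025,0.0265,0,1],
    [0,0,0.18,0.025,0.0265,0,1],
    [0,0,0.18,0.025,0.0265,0,1],
    [0,0,0.18,0.025,0.0265,0,1],
    [0,0,0.18,0.025,0.0265,0,1],
    [0,0,0.18,0.025,0.0265,0,1],
    [0,0,0.18,0.025,0.0265,0,1],
    [0,0,0.18,0.025,0.0265,0,1],
    [0,0,0.18,0.025,0.0265,0,1],
  ],
)

```text
t: 1.6
eef_pos: [0.494, -0.3179, 0.231]
ee_rot: [3.133, 0.004, -0.631]
force: [1.0, -0.0, -0.3]
width: 0.0877
```

play_rows(
  targets=[
    [0,0,0,0,0,0,1],
    [0,0,0,0,0,0,1],
  ],
)

```text
t: 1.85
eef_pos: [0.495, -0.3161, 0.2302]
ee_rot: [3.132, 0.006, -0.628]
force: [-0.0, -0.4, -0.4]
width: 0.0876
```

```bash
python3 - <<'E'
from h import *
s=get_state();print(s["t"],s["eef_pos"],s["ee_rot"],s["q"],s["force"])
p,d=grab_frame("wrist");cv2.imwrite("pics/w1.png",p);np.save("pics/w1.npy",d);np.save("pics/w1T.npy",Tt(s))
E
```

```text
1.85 [ 0.49497495 -0.3160899   0.23015623] [ 3.13246319  0.00572276 -0.62756454] [-0.23152692  0.22432397 -0.19638603  0.00678248 -1.15889638  1.17204207] [-0.01070342 -0.38365681 -0.41407926]
```

View pics/w1.png

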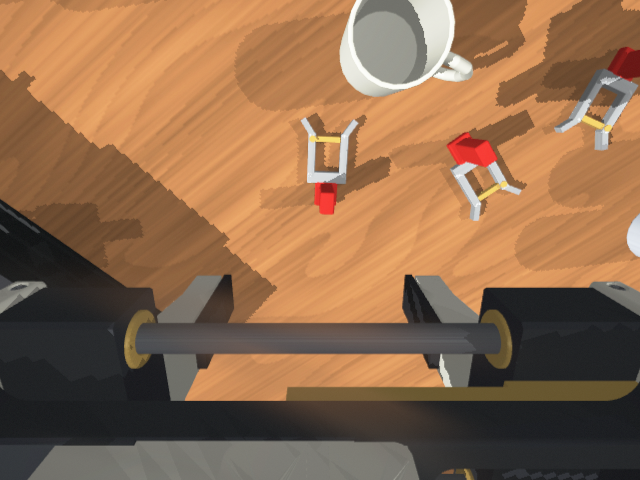

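The wrist view shows the hook at (326,160): gate (312–341,138), crown y≈180, red grip down to (328,213). Mug is above it at (400,45). I'll refine from masks.

```bash
python3 - <<'E'
from h import *
p=cv2.imread("pics/w1.png");T=np.load("pics/w1T.npy")
cv2.imwrite("pics/w1c.png",cv2.resize(p[100:225,270:390],None,fx=4.5,fy=4.5,interpolation=cv2.INTER_CUBIC))
h=cv2.cvtColor(p,cv2.COLOR_BGR2HSV)
R=np.zeros(p.shape[:2],bool);R[100:225,270:390]=1
m=R&(h[...,0]>18)&(h[...,0]<30)&(h[...,1]>110)&(h[...,2]>150)
ys,xs=np.nonzero(m);P=np.array([onz("wrist",x,y,.01,T) for x,y in zip(xs,ys)])[:,:2]
print(len(P),P.mean(0),cv2.fitLine(P.astype(np.float32),cv2.DIST_HUBER,0,.001,.001).ravel())
m=R&((h[...,0]<5)|(h[...,0]>174))&(h[...,1]>180)
ys,xs=np.nonzero(m);print("red",len(xs),xs.min(),xs.max(),ys.min(),ys.max())
m=R&(h[...,1]<50)&(h[...,2]>110)
ys,xs=np.nonzero(m);P=np.array([onz("wrist",x,y,.01,T) for x,y in zip(xs,ys)])[:,:2]
r=cv2.minAreaRect(P.astype(np.float32)*1000);print("steel",len(P),r)
E
```

```text
177 [ 0.54270676 -0.36300918] [ 0.62667876  0.7792777   0.54121435 -0.36486447]
red 599 314 336 183 213
steel 1205 ((530.58935546875, -357.3362121582031), (57.37704849243164, 65.37631225585938), 51.77254867553711)
```

View pics/w1c.png

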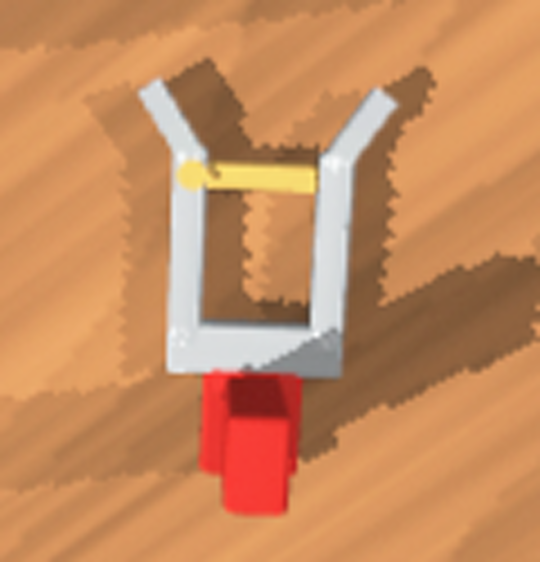

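```bash
python3 - <<'E'
from h import *
T=np.load("pics/w1T.npy")
j=onz("wrist",328.5,138.9,.01,T);g=onz("wrist",327.1,203.3,.058,T)
c=onz("wrist",270+255/4.5,100+350/4.5,.01,T)
for y in(-.672,):
    X=np.array([np.cos(y),np.sin(y)]);print(j[:2],"grip from jaw",j[:2]-.057*X,"top",g[:2],"crown ctr +38",c[:2], np.linalg.norm(j-g))
e=(j-g)[:2];print(np.arctan2(e[1],e[0]))
print("foot top red scene/top z .058",onz("top",409,266,.056))
E
```

```text
[ 0.54067021 -0.36561755] grip from jaw [ 0.49606326 -0.33013206] top [ 0.49609879 -0.32995302] crown ctr +38 [ 0.50891623 -0.34059612] 0.074582635602464
-0.6748421067709933
foot top red scene/top z .058 [ 0.49091205 -0.32416286  0.056     ]
```

```bash
cat >> h.py <<'E'
def go(pos,yaw,tilt=0):
    from scipy.spatial.transform import Rotation as R
    s=get_state();A=R.from_euler('xyz',s["ee_rot"]);B=R.from_euler('xyz',[np.pi,0,yaw])
    print("t",s["t"],"pos",s["eef_pos"].round(4),"rot",s["ee_rot"].round(4),"F",s["force"].round(2),"w",round(s["width"],4))
    print("turn",(B*A.inv()).as_rotvec().round(4),"shift",(np.array(pos)-s["eef_pos"]).round(4))
E
python3 -c "
from h import *
go([.496,-.330,.032],-.674)"
```

```text
t 1.9 pos [ 0.4949 -0.3163  0.2302] rot [ 3.1326  0.0057 -0.6279] F [ 0.16 -0.04  0.44] w 0.0878
turn [ 0.0038 -0.01   -0.0461] shift [ 0.0011 -0.0137 -0.1982]
```

play_rows(
  targets=[
    [0.004,-0.01,-0.046,0.001,-0.014,0,1],
    [0,0,0,0,0,-0.03,1],
    [0,0,0,0,0,-0.03,1],
    [0,0,0,0,0,-0.03,1],
    [0,0,0,0,0,-0.03,1],
    [0,0,0,0,0,0,1],
    [0,0,0,0,0,0,1],
  ],
)

```text
t: 2.78
eef_pos: [0.493, -0.3397, 0.1091]
ee_rot: [-3.139, -0.005, -0.698]
force: [0.4, -0.8, 1.3]
width: 0.0871
```

```bash
python3 -c "
from h import *
go([.496,-.330,.032],-.674)"
```

```text
t 2.775 pos [ 0.493  -0.3397  0.1091] rot [-3.1393 -0.0047 -0.6982] F [ 0.38 -0.77  1.26] w 0.0871
turn [0.0012 0.0051 0.0242] shift [ 0.003   0.0097 -0.0771]
```

play_rows(
  targets=[
    [0,0.004,0.02,0.003,0.009,0,1],
    [0,0,0,0,0,-0.015,1],
    [0,0,0,0,0,0,1],
  ],
)

```text
t: 3.15
eef_pos: [0.4975, -0.3308, 0.096]
ee_rot: [-3.14, -0.006, -0.678]
force: [0.5, 0.2, -0.1]
width: 0.0877
```

```bash
python3 -c "
from h import *
go([.496,-.330,.032],-.674)
s=get_state();p,d=grab_frame('wrist');cv2.imwrite('pics/w2.png',p);np.save('pics/w2T.npy',Tt(s))"
```

```text
t 3.15 pos [ 0.4975 -0.3308  0.096 ] rot [-3.1402 -0.0057 -0.6776] F [ 0.47  0.18 -0.15] w 0.0877
turn [0.0025 0.0053 0.0036] shift [-0.0015  0.0008 -0.064 ]
```

View pics/w2.png

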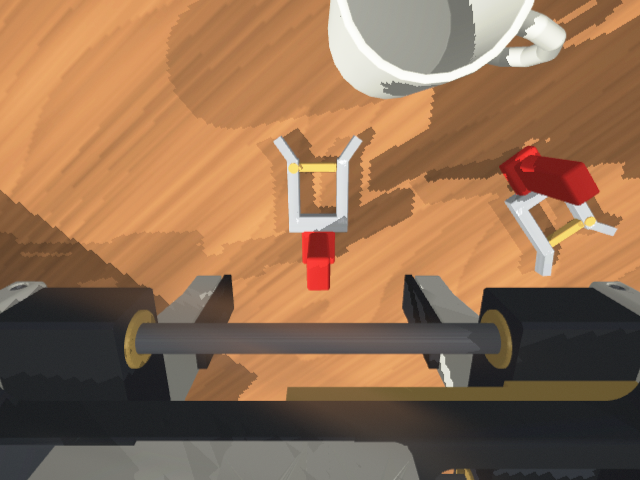

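The hook is aligned in the wrist view: centre column ≈318, grip between the pads. Descending.

play_rows(
  targets=[
    [0.002,0.005,0.003,-0.001,0.001,-0.02,1],
    [0,0,0,0,0,-0.02,1],
    [0,0,0,0,0,-0.014,1],
    [0,0,0,0,0,0,1],
    [0,0,0,0,0,0,1],
  ],
)

```text
t: 3.82
eef_pos: [0.4972, -0.3299, 0.0402]
ee_rot: [3.141, -0.002, -0.673]
force: [-0.3, -0.4, 0.6]
width: 0.0872
```

```bash
python3 -c "
from h import *
go([.496,-.330,.032],-.674)"
```

```text
t 3.825 pos [ 0.4972 -0.3299  0.0402] rot [ 3.1413e+00 -1.5000e-03 -6.7350e-01] F [-0.35 -0.42  0.61] w 0.0872
turn [ 0.0012  0.001  -0.0005] shift [-0.0012 -0.0001 -0.0082]
```

play_rows(
  targets=[
    [0,0,0,-0.001,0,-0.008,1],
    [0,0,0,0,0,0,0],
    [0,0,0,0,0,0,0],
    [0,0,0,0,0,0,0],
    [0,0,0,0,0,0,0],
    [0,0,0,0,0,0,0],
    [0,0,0,0,0,0,0],
    [0,0,0,0,0,0,0],
  ],
  grip_force=45,
)

```text
t: 4.82
eef_pos: [0.4972, -0.3303, 0.0335]
ee_rot: [-3.141, -0.004, -0.673]
force: [-0.2, -0.3, 0.5]
width: 0.0232
```

```bash
python3 -c "
from h import *
go([.496,-.330,.14],-.674)"
```

```text
t 4.825 pos [ 0.4972 -0.3303  0.0335] rot [-3.1408 -0.0045 -0.6733] F [-0.16 -0.31  0.47] w 0.0232
turn [ 0.0022  0.004  -0.0007] shift [-0.0012  0.0003  0.1065]
```

Still closing (23 mm).

play_rows(
  targets=[
    [0,0,0,0,0,0,0],
    [0,0,0,0,0,0,0],
    [0,0,0,0,0,0,0],
    [0,0,0,0,0,0,0],
  ],
)

```text
t: 5.32
eef_pos: [0.4972, -0.3303, 0.0335]
ee_rot: [-3.141, -0.004, -0.673]
force: [-0.5, -0.2, 0.0]
width: 0.0136
```

```bash
python3 -c "
from h import *
go([.496,-.330,.2],-.674)"
```

```text
t 5.325 pos [ 0.4972 -0.3303  0.0335] rot [-3.1409 -0.0044 -0.6732] F [-0.48 -0.18  0.  ] w 0.0136
turn [ 0.0022  0.0038 -0.0008] shift [-0.0012  0.0003  0.1665]
```

play_rows(
  targets=[
    [0,0,0,0,0,0.015,0],
    [0,0,0,0,0,0.03,0],
    [0,0,0,0,0,0.04,0],
    [0,0,0,0,0,0.04,0],
    [0,0,0,0,0,0.03,0],
    [0,0,0,0,0,0.03,0],
    [0,0,0,0,0,0.01,0],
    [0,0,0,0,0,0,0],
  ],
)

```text
t: 6.32
eef_pos: [0.4944, -0.3293, 0.2392]
ee_rot: [-3.14, -0.004, -0.674]
force: [-0.4, -0.3, -1.9]
width: 0.0135
```

play_rows(
  targets=[
    [0,0,0.07,0,0.03,0,0],
    [0,0,0.07,0,0.03,0,0],
    [0,0,0.07,0,0.03,0,0],
    [0,0,0.07,0,0.03,0,0],
    [0,0,0.07,0,0.03,0,0],
    [0,0,0.07,0,0.03,0,0],
    [0,0,0.07,0,0.03,0,0],
    [0,0,0.07,0,0.03,0,0],
    [0,0,0.07,0,0.03,0,0],
    [0,0,0.07,0,0.03,0,0],
    [0,0,0.07,0,0.03,0,0],
  ],
)

```text
t: 7.7
eef_pos: [0.4841, 0.0099, 0.2214]
ee_rot: [3.138, 0.024, 0.115]
force: [0.5, -0.1, -1.4]
width: 0.0138
```

```bash
python3 -c "
from h import *
go([.505,.057,.23],.21)"
```

```text
t 7.7 pos [0.4841 0.0099 0.2214] rot [3.138  0.0239 0.1149] F [ 0.45 -0.14 -1.39] w 0.0138
turn [ 0.0074 -0.023   0.0951] shift [0.0209 0.0471 0.0086]
```

play_rows(
  targets=[
    [0.004,-0.012,0.045,0.01,0.02,0.004,0],
    [0.003,-0.01,0.04,0.01,0.015,0.004,0],
    [0,0,0,0,0,0,0],
    [0,0,0,0,0,0,0],
  ],
)

```text
t: 8.2
eef_pos: [0.5044, 0.047, 0.2271]
ee_rot: [3.141, 0.004, 0.206]
force: [-0.2, -0.7, -1.7]
width: 0.014
```

```bash
python3 -c "
from h import *
go([.505,.057,.23],.21)
s=get_state();p,d=grab_frame('wrist');cv2.imwrite('pics/w3.png',p);np.save('pics/w3T.npy',Tt(s))
p,d=grab_frame('scene');cv2.imwrite('pics/s3.png',p)"
```

```text
t 8.2 pos [0.5044 0.047  0.2271] rot [3.1407 0.0044 0.2056] F [-0.16 -0.65 -1.68] w 0.014
turn [ 0.0018 -0.0041  0.0044] shift [0.0006 0.01   0.0029]
```

View pics/w3.png

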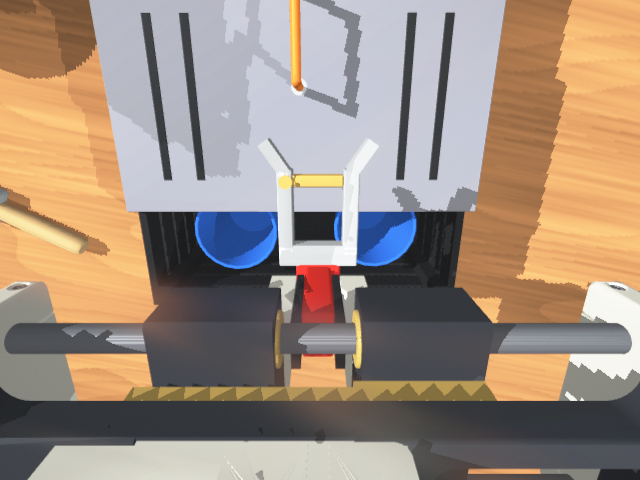

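View pics/s3.png

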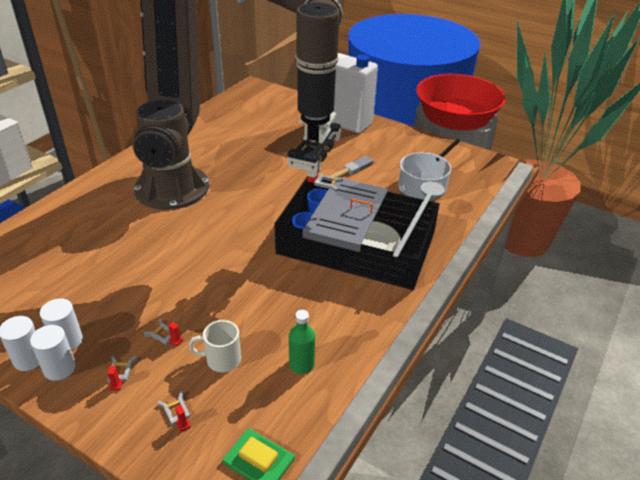

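The wrist view shows the eye's front bar foot at (299,90), the orange wire going up from it, the lid front edge at y≈211, and the jaw gate at (287–343,181).

```bash
python3 - <<'E'
from h import *
T=np.load("pics/w3T.npy");p=cv2.imread("pics/w3.png")
cv2.imwrite("pics/w3c.png",cv2.resize(p[0:220,230:410],None,fx=2.7,fy=2.7,interpolation=cv2.INTER_CUBIC))
f=lambda u,v,z:onz("wrist",u,v,z,T)
print("bar base",f(299,89.5,.116), "wire",f(297,80,.149),f(294.5,2,.149))
a,b=f(128,212,.116),f(475,209.5,.116);e=a-b;print("edge",a,b,np.linalg.norm(e),np.arctan2(-e[0],e[1]))
for l in(((146,14),(168,179)),((184,14),(202,179)),((411,14),(399,179)),((449,14),(434,179))):
    a,b=f(*l[0],.116),f(*l[1],.116);e=a-b;print("slot",a,b,np.arctan2(e[1],e[0]))
h=.227-.0335
for u,v in((287,181),(343,181),(315.5,181),(317,255)): 
    q=f(u,v,h+.01);print("jaw",q,(T[:3,:3].T@(q-T[:3,3])).round(4))
E
```

```text
bar base [0.60467379 0.08011462 0.116     ] wire [0.60746041 0.08014703 0.149     ] [0.64721288 0.08906851 0.149     ]
edge [0.4906812  0.19408288 0.116     ] [ 0.54751569 -0.0700659   0.116     ] 0.2701938871627833 0.21192995434323203
slot [0.62942691 0.18720365 0.116     ] [0.52294713 0.16538186 0.116     ] 0.2021394105982002
slot [0.6345058  0.16274208 0.116     ] [0.52816734 0.14021701 0.116     ] 0.2087388294813491
slot [0.66485419 0.01657447 0.116     ] [ 0.55842257 -0.00563304  0.116     ] 0.20570383106333967
slot [ 0.66993599 -0.00790114  0.116     ] [ 0.56379942 -0.03155297  0.116     ] 0.21926076332130567
jaw [0.5559202  0.07238393 0.2035    ] [ 0.0557 -0.0143  0.0233]
jaw [0.56161399 0.04493579 0.2035    ] [0.0557 0.0137 0.0234]
jaw [0.55881783 0.05841527 0.2035    ] [ 0.0557 -0.0001  0.0234]
jaw [0.51993757 0.04960425 0.2035    ] [0.0158 0.0006 0.0235]
```

View pics/w3c.png

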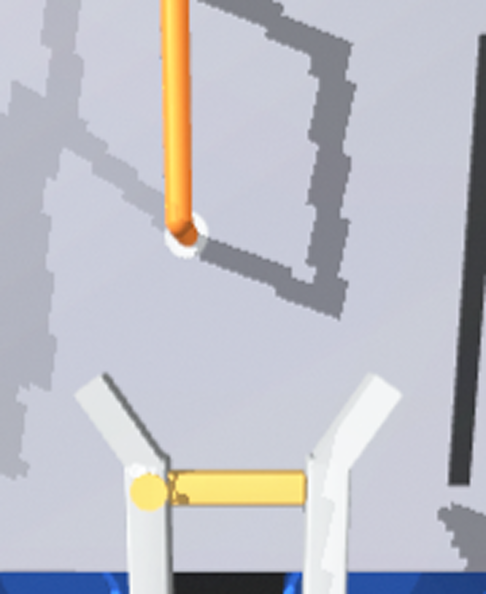

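play_rows(
  targets=[
    [0.001,-0.004,0.004,0.009,0.01,0,0],
    [0,0,0,0.008,0.008,0,0],
    [0,0,0,0,0,-0.015,0],
    [0,0,0,0,0,-0.015,0],
    [0,0,0,0,0,0,0],
    [0,0,0,0,0,0,0],
  ],
)

```text
t: 9.05
eef_pos: [0.5219, 0.0649, 0.194]
ee_rot: [3.14, 0.002, 0.208]
force: [-0.0, -0.7, -1.0]
width: 0.0137
```

```bash
python3 -c "
from h import *
go([.5214,.065,.155],.21)
s=get_state();p,d=grab_frame('wrist');cv2.imwrite('pics/w4.png',p);np.save('pics/w4T.npy',Tt(s))
f=lambda u,v,z:onz('wrist',u,v,z,Tt(s))"
```

```text
t 9.05 pos [0.5219 0.0649 0.194 ] rot [3.1405e+00 1.7000e-03 2.0760e-01] F [-0.01 -0.67 -0.96] w 0.0137
turn [ 0.0014 -0.0015  0.0024] shift [-0.0005  0.0001 -0.039 ]
```

View pics/w4.png

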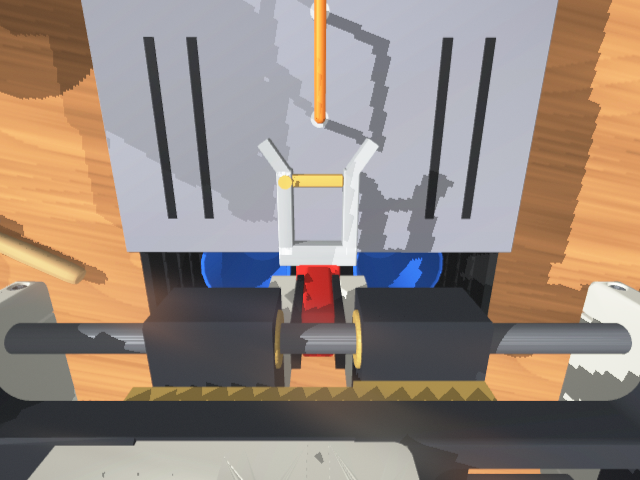

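The bar (319,121) lies slightly right of the jaw's centre (315), as wanted. Descending.

play_rows(
  targets=[
    [0.001,-0.001,0.002,0,0,-0.015,0],
    [0,0,0,0,0,-0.012,0],
    [0,0,0,0,0,-0.006,0],
    [0,0,0,0,0,0,0],
    [0,0,0,0,0,0,0],
  ],
)

```text
t: 9.72
eef_pos: [0.5218, 0.0648, 0.1589]
ee_rot: [3.141, 0.0, 0.21]
force: [0.8, -0.1, -1.3]
width: 0.0137
```

```bash
python3 -c "
from h import *
go([.5214,.065,.155],.21)
s=get_state();p,d=grab_frame('wrist');cv2.imwrite('pics/w5.png',p[60:300,180:480]);np.save('pics/w5T.npy',Tt(s))"
```

```text
t 9.725 pos [0.5218 0.0648 0.1589] rot [3.1415e+00 1.0000e-04 2.0960e-01] F [ 0.83 -0.11 -1.25] w 0.0137
turn [ 0.0001 -0.      0.0004] shift [-0.0004  0.0002 -0.0039]
```

View pics/w5.png

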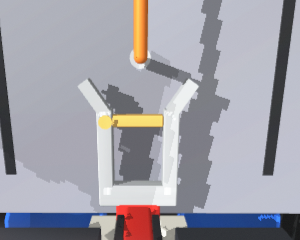

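play_rows(
  targets=[
    [0,0,0,0,0,-0.004,0],
    [0,0,0,0.005,0.001,0,0],
    [0,0,0,0.005,0.001,0,0],
    [0,0,0,0.004,0.001,0,0],
    [0,0,0,0.001,0,0,0],
  ],
)

```text
t: 10.4
eef_pos: [0.5386, 0.0683, 0.1554]
ee_rot: [-3.141, -0.002, 0.21]
force: [0.1, -0.6, -1.0]
width: 0.0136
```

```bash
python3 -c "
from h import *
go([.5214,.065,.155],.21)
s=get_state()
X=np.array([.978,.208,0]);L=np.array([-.208,.978,0])
B=np.array([.606,.0805,.121]);j=s['eef_pos']+.056*X
print('bar in jaw',(B-j)@X,(B-j)@L)"
```

```text
t 10.4 pos [0.5386 0.0683 0.1554] rot [-3.1413e+00 -1.7000e-03  2.0970e-01] F [ 0.14 -0.63 -0.96] w 0.0136
turn [-0.0006  0.0016  0.0003] shift [-0.0172 -0.0033 -0.0004]
bar in jaw 0.012501829310667354 -0.0021091881497230045
```

play_rows(
  targets=[
    [0,0,0,0.003,0.0006,0,0],
    [0,0,0,0.003,0.0006,0,0],
    [0,0,0,0.003,0.0006,0,0],
  ],
)

```text
t: 10.78
eef_pos: [0.5475, 0.07, 0.1553]
ee_rot: [-3.141, -0.0, 0.21]
force: [-3.4, -0.3, 0.2]
width: 0.0137
```

play_rows(
  targets=[
    [0,0,0,0.003,0.0006,0,0],
    [0,0,0,0.003,0.0006,0,0],
  ],
)

```text
t: 11.02
eef_pos: [0.5528, 0.071, 0.155]
ee_rot: [-3.141, 0.002, 0.209]
force: [-2.2, 1.0, 0.3]
width: 0.0135
```

play_rows(
  targets=[
    [0,0,0,0.003,0.0006,0,0],
    [0,0,0,0.003,0.0006,0,0],
  ],
)

```text
t: 11.28
eef_pos: [0.5589, 0.0722, 0.1549]
ee_rot: [-3.141, 0.002, 0.209]
force: [-2.8, 0.5, -0.3]
width: 0.0139
```

```bash
python3 -c "
from h import *
go([.5214,.065,.155],.21)
s=get_state();p,d=grab_frame('wrist');cv2.imwrite('pics/w6.png',p[60:300,180:480]);np.save('pics/w6T.npy',Tt(s))"
```

```text
t 11.275 pos [0.5589 0.0722 0.1549] rot [-3.1415e+00  2.3000e-03  2.0940e-01] F [-2.85  0.54 -0.35] w 0.0139
turn [ 0.0004 -0.0022  0.0006] shift [-0.0375 -0.0072  0.0001]
```

View pics/w6.png

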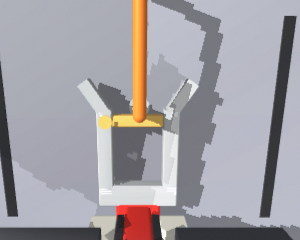

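The bar touches the gate, right of centre, and the lid is sliding at about 3 N. Continuing.

play_rows(
  targets=[
    [0,0,0,0.004,0.0008,0,0],
    [0,0,0,0.004,0.0008,0,0],
    [0,0,0,0.004,0.0008,0,0],
  ],
)

```text
t: 11.7
eef_pos: [0.5716, 0.0748, 0.1547]
ee_rot: [-3.142, 0.003, 0.209]
force: [-6.9, 0.7, 1.1]
width: 0.0138
```

play_rows(
  targets=[
    [0,0,0,0.004,0.0008,0,0],
    [0,0,0,0.004,0.0008,0,0],
  ],
)

```text
t: 11.95
eef_pos: [0.5774, 0.0759, 0.1539]
ee_rot: [3.142, 0.009, 0.209]
force: [-8.9, -0.6, 2.5]
width: 0.0135
```

play_rows(
  targets=[
    [0,0,0,0.004,0.0008,0,0],
    [0,0,0,0.004,0.0008,0,0],
  ],
)

```text
t: 12.2
eef_pos: [0.5815, 0.0764, 0.1524]
ee_rot: [3.141, 0.018, 0.208]
force: [-10.0, 1.2, 1.1]
width: 0.0139
```

```bash
python3 -c "
from h import *
go([.5214,.065,.155],.21)
s=get_state();p,d=grab_frame('wrist');cv2.imwrite('pics/w7.png',p[60:300,180:480]);np.save('pics/w7T.npy',Tt(s))"
```

```text
t 12.2 pos [0.5815 0.0764 0.1524] rot [3.1413 0.018  0.2083] F [-9.96  1.16  1.08] w 0.0139
turn [ 0.0041 -0.0175  0.0017] shift [-0.0601 -0.0114  0.0026]
```

View pics/w7.png

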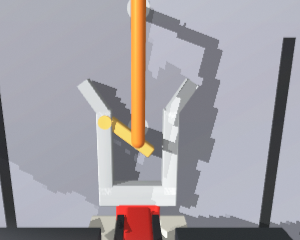

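play_rows(
  targets=[
    [0.002,-0.009,0.001,0.004,0.0008,0.001,0],
    [0.002,-0.009,0.001,0.004,0.0008,0.001,0],
  ],
)

```text
t: 12.5
eef_pos: [0.5843, 0.0769, 0.1513]
ee_rot: [3.141, 0.012, 0.209]
force: [-10.7, 0.7, -0.4]
width: 0.0137
```

play_rows(
  targets=[
    [0,-0.008,0,0.004,0.0008,0.001,0],
    [0,-0.008,0,0.004,0.0008,0.001,0],
  ],
)

```text
t: 12.75
eef_pos: [0.587, 0.0775, 0.1505]
ee_rot: [3.138, 0.008, 0.208]
force: [-11.7, 0.9, 1.6]
width: 0.0138
```

```bash
python3 -c "
from h import *
go([.5214,.065,.155],.21)
s=get_state();p,d=grab_frame('wrist');cv2.imwrite('pics/w8.png',p[60:300,180:480]);np.save('pics/w8T.npy',Tt(s))"
```

```text
t 12.75 pos [0.587  0.0775 0.1505] rot [3.1384 0.0084 0.2079] F [-11.7    0.89   1.58] w 0.0138
turn [ 0.0049 -0.0076  0.002 ] shift [-0.0656 -0.0125  0.0045]
```

View pics/w8.png

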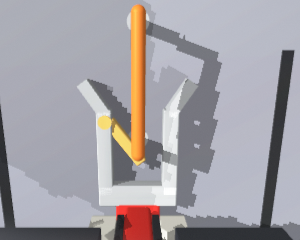

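play_rows(
  targets=[
    [0.002,-0.006,0.001,0.0045,0.001,0.003,0],
    [0.002,-0.006,0.001,0.0045,0.001,0.003,0],
  ],
)

```text
t: 13.05
eef_pos: [0.591, 0.0794, 0.1532]
ee_rot: [3.141, 0.007, 0.209]
force: [-8.9, 2.1, -3.2]
width: 0.0139
```

play_rows(
  targets=[
    [0,-0.006,0,0.0045,0.001,0.002,0],
    [0,-0.006,0,0.0045,0.001,0.002,0],
  ],
)

```text
t: 13.3
eef_pos: [0.5962, 0.0815, 0.1547]
ee_rot: [3.14, 0.004, 0.208]
force: [-7.5, 2.4, -1.5]
width: 0.0136
```

```bash
python3 -c "
from h import *
go([.5214,.065,.155],.21)
s=get_state();p,d=grab_frame('wrist');cv2.imwrite('pics/w9.png',p[60:300,180:480]);np.save('pics/w9T.npy',Tt(s))"
```

```text
t 13.3 pos [0.5962 0.0815 0.1547] rot [3.1397 0.004  0.2082] F [-7.49  2.42 -1.48] w 0.0136
turn [ 0.0027 -0.0035  0.0018] shift [-0.0748 -0.0165  0.0003]
```

View pics/w9.png

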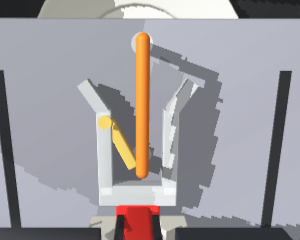

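play_rows(
  targets=[
    [0.001,-0.003,0,0.004,0.0006,0,0],
    [0,-0.001,0,0.003,0.0006,0,0],
  ],
)

```text
t: 13.6
eef_pos: [0.6054, 0.0837, 0.155]
ee_rot: [3.14, -0.004, 0.209]
force: [-0.7, 0.8, -1.6]
width: 0.0139
```

```bash
python3 -c "
from h import *
go([.5214,.065,.155],.21)
s=get_state();p,d=grab_frame('wrist');cv2.imwrite('pics/w10.png',p[60:300,180:480])"
```

```text
t 13.6 pos [0.6054 0.0837 0.155 ] rot [ 3.1401 -0.0035  0.209 ] F [-0.67  0.77 -1.57] w 0.0139
turn [0.0007 0.0037 0.001 ] shift [-0.084  -0.0187 -0.    ]
```

View pics/w10.png

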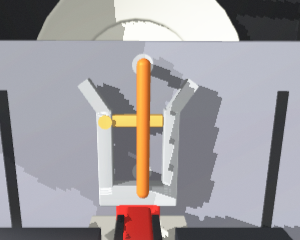

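The gate (115–163,121) has sprung shut with the bar behind it. I'll wait a moment, then draw back.

play_rows(
  targets=[
    [0,0,0,0,0,0,0],
    [0,0.003,0.001,-0.001,0,0,0],
    [0,0,0,-0.004,-0.0008,0,0],
    [0,0,0,-0.004,-0.0008,0,0],
    [0,0,0,-0.004,-0.0008,0,0],
    [0,0,0,-0.003,-0.0006,0,0],
    [0,0,0,-0.003,-0.0006,0,0],
  ],
)

```text
t: 14.52
eef_pos: [0.5859, 0.0796, 0.1554]
ee_rot: [3.141, -0.002, 0.21]
force: [-0.1, 0.5, -1.5]
width: 0.0138
```

play_rows(
  targets=[
    [0,0,0,-0.003,-0.0006,0,0],
    [0,0,0,-0.003,-0.0006,0,0],
  ],
)

```text
t: 14.78
eef_pos: [0.5799, 0.0785, 0.1556]
ee_rot: [3.141, -0.003, 0.21]
force: [3.4, 0.7, -3.3]
width: 0.0137
```

```bash
python3 -c "
from h import *
go([.467,.053,.153],.21)
s=get_state();p,d=grab_frame('wrist');cv2.imwrite('pics/w11.png',p[60:300,180:480])"
```

```text
t 14.775 pos [0.5799 0.0785 0.1556] rot [ 3.1407e+00 -2.9000e-03  2.0980e-01] F [ 3.41  0.72 -3.29] w 0.0137
turn [0.0003 0.003  0.0002] shift [-0.1129 -0.0255 -0.0026]
```

View pics/w11.png

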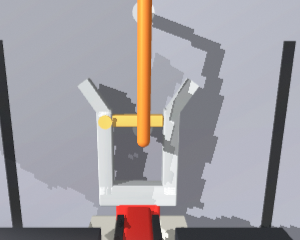

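play_rows(
  targets=[
    [0,0.002,0,-0.005,-0.0011,0,0],
    [0,0,0,-0.005,-0.0011,0,0],
    [0,0,0,-0.005,-0.0011,0,0],
    [0,0,0,-0.005,-0.0011,0,0],
    [0,0,0,-0.005,-0.0011,0,0],
    [0,0,0,-0.005,-0.0011,0,0],
  ],
)

```text
t: 15.58
eef_pos: [0.549, 0.072, 0.156]
ee_rot: [-3.142, -0.004, 0.21]
force: [1.7, 0.5, -2.4]
width: 0.0139
```

```bash
python3 -c "
from h import *
go([.467,.053,.153],.21)
s=get_state();p,d=grab_frame('wrist');cv2.imwrite('pics/w12.png',p[60:300,180:480])"
```

```text
t 15.575 pos [0.549 0.072 0.156] rot [-3.1415 -0.0035  0.21  ] F [ 1.7   0.54 -2.42] w 0.0139
turn [-0.0008  0.0034 -0.    ] shift [-0.082 -0.019 -0.003]
```

View pics/w12.png

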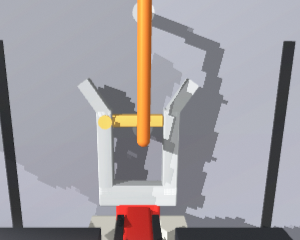

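The lid follows the hook with the gate shut. Continuing, with a slower pace towards the stop.

play_rows(
  targets=[
    [0,0.003,0,-0.005,-0.0011,0,0],
    [0,0,0,-0.005,-0.0011,0,0],
    [0,0,0,-0.005,-0.0011,0,0],
    [0,0,0,-0.005,-0.0011,0,0],
    [0,0,0,-0.005,-0.0011,0,0],
    [0,0,0,-0.005,-0.0011,0,0],
    [0,0,0,-0.005,-0.0011,0,0],
    [0,0,0,-0.004,-0.0009,0,0],
  ],
)

```text
t: 16.62
eef_pos: [0.507, 0.063, 0.1563]
ee_rot: [-3.14, -0.001, 0.21]
force: [2.2, 1.2, -2.7]
width: 0.0136
```

play_rows(
  targets=[
    [0,0.002,0,-0.004,-0.0009,0,0],
    [0,0,0,-0.004,-0.0009,0,0],
    [0,0,0,-0.004,-0.0009,0,0],
    [0,0,0,-0.004,-0.0009,0,0],
  ],
)

```text
t: 17.12
eef_pos: [0.4901, 0.0594, 0.1564]
ee_rot: [-3.14, 0.001, 0.21]
force: [2.6, 1.8, -2.4]
width: 0.0134
```

```bash
python3 -c "
from h import *
go([.467,.053,.153],.21)
s=get_state();p,d=grab_frame('wrist');cv2.imwrite('pics/w13.png',p[:,:]);np.save('pics/w13T.npy',Tt(s))"
```

```text
t 17.125 pos [0.4901 0.0594 0.1564] rot [-3.1396e+00  6.0000e-04  2.1030e-01] F [ 2.63  1.78 -2.42] w 0.0134
turn [-0.0018 -0.001  -0.0003] shift [-0.0231 -0.0064 -0.0034]
```

View pics/w13.png

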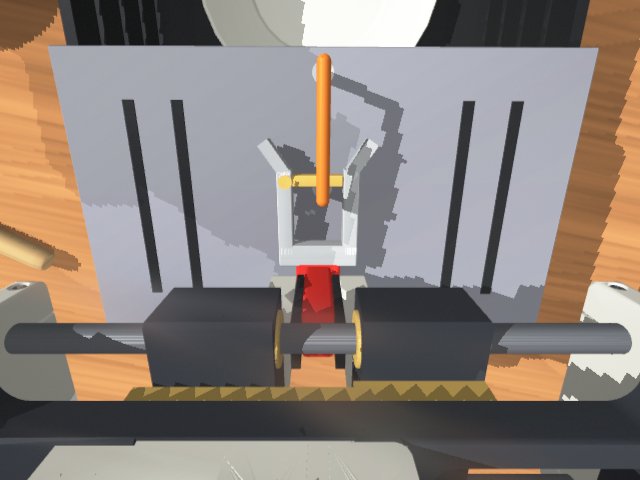

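play_rows(
  targets=[
    [0,0,0,-0.003,-0.0005,0,0],
    [0,0,0,-0.003,-0.0006,0,0],
    [0,0,0,-0.003,-0.0006,0,0],
    [0,0,0,-0.003,-0.0006,0,0],
  ],
)

```text
t: 17.68
eef_pos: [0.4769, 0.0565, 0.1565]
ee_rot: [-3.14, 0.001, 0.21]
force: [2.2, 0.8, -2.0]
width: 0.0136
```

play_rows(
  targets=[
    [0,0,0,-0.003,-0.0006,0,0],
    [0,0,0,-0.003,-0.0006,0,0],
  ],
)

```text
t: 17.92
eef_pos: [0.4732, 0.0561, 0.1573]
ee_rot: [-3.14, -0.005, 0.211]
force: [16.0, 0.1, -8.5]
width: 0.0138
```

play_rows(
  targets=[
    [0,0,0,-0.003,-0.0006,0,0],
    [0,0,0,-0.003,-0.0006,0,0],
  ],
)

```text
t: 18.18
eef_pos: [0.4728, 0.0566, 0.1594]
ee_rot: [-3.139, -0.017, 0.212]
force: [12.0, 0.7, -5.6]
width: 0.0137
```

play_rows(
  targets=[
    [0,0,0,-0.003,-0.0006,0,0],
    [0,0,0,-0.003,-0.0006,0,0],
  ],
)

```text
t: 18.42
eef_pos: [0.4723, 0.0572, 0.1617]
ee_rot: [-3.139, -0.029, 0.214]
force: [11.4, 0.4, -6.2]
width: 0.0139
```

```bash
python3 -c "
from h import *
go([.467,.053,.153],.21)
s=get_state();p,d=grab_frame('wrist');cv2.imwrite('pics/w14.png',p[:,:]);np.save('pics/w14T.npy',Tt(s));p,d=grab_frame('top');cv2.imwrite('pics/t14.png',cv2.resize(p[130:330,180:360],None,fx=3,fy=3))"
```

```text
t 18.425 pos [0.4723 0.0572 0.1617] rot [-3.1386 -0.0287  0.2136] F [11.44  0.36 -6.24] w 0.0139
turn [-0.009   0.0274 -0.0037] shift [-0.0053 -0.0042 -0.0087]
```

View pics/t14.png

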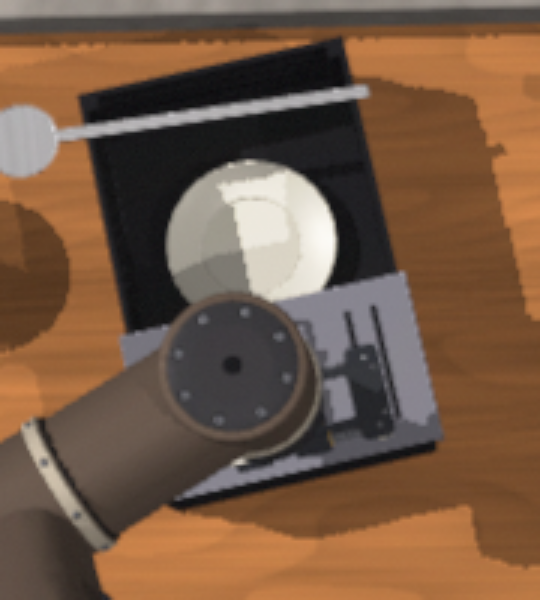

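The lid is at its shut stop, the cups are covered, and the force is about 12 N. I'll ease forward, level the tool and lower.

play_rows(
  targets=[
    [-0.004,0.014,-0.002,0.003,0.0006,-0.003,0],
    [-0.004,0.012,-0.002,0.003,0.0006,-0.002,0],
    [0,0,0,0.001,0,-0.001,0],
  ],
)

```text
t: 18.9
eef_pos: [0.4775, 0.0575, 0.1549]
ee_rot: [3.142, 0.004, 0.209]
force: [0.5, -0.2, -1.7]
width: 0.0137
```

```bash
python3 -c "
from h import *
go([.480,.058,.1495],.21)"
```

```text
t 18.9 pos [0.4775 0.0575 0.1549] rot [3.1416 0.0041 0.2089] F [ 0.49 -0.15 -1.69] w 0.0137
turn [ 0.0009 -0.004   0.0011] shift [ 0.0025  0.0005 -0.0054]
```

play_rows(
  targets=[
    [0.001,-0.004,0.001,0.004,0.001,-0.002,0],
    [0,0,0,0,0,-0.0015,0],
    [0,0,0,0,0,0,0],
  ],
)

```text
t: 19.27
eef_pos: [0.4808, 0.058, 0.1503]
ee_rot: [3.141, 0.002, 0.21]
force: [-0.7, -0.5, -1.8]
width: 0.0136
```

play_rows(
  targets=[
    [0,0,0,0,0,-0.0015,0],
    [0,0,0,0,0,0,0],
  ],
)

```text
t: 19.52
eef_pos: [0.4815, 0.0582, 0.1498]
ee_rot: [3.141, 0.0, 0.21]
force: [-0.6, -0.7, -1.8]
width: 0.0137
```

```bash
python3 -c "
from h import *
go([.480,.058,.1495],.21)
s=get_state();p,d=grab_frame('wrist');cv2.imwrite('pics/w15.png',p);np.save('pics/w15T.npy',Tt(s))"
```

```text
t 19.525 pos [0.4815 0.0582 0.1498] rot [3.1413 0.     0.2101] F [-0.64 -0.71 -1.76] w 0.0137
turn [ 0.0003  0.     -0.0001] shift [-0.0015 -0.0002 -0.0003]
```

View pics/w15.png

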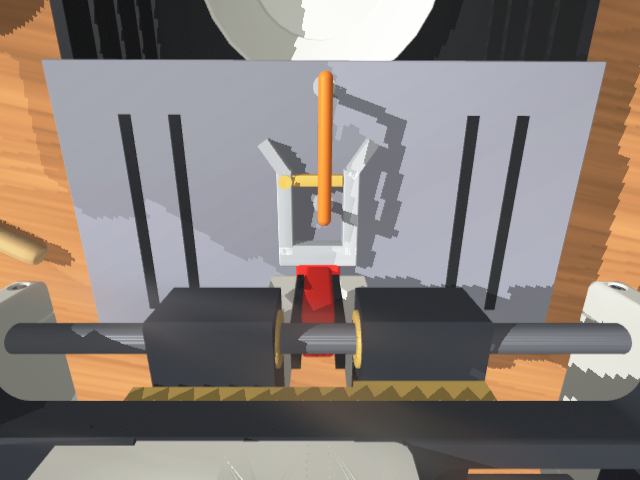

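play_rows(
  targets=[
    [0,0,0,0,0,-0.0015,0],
    [0,0,0,0,0,0,0],
  ],
)

```text
t: 19.82
eef_pos: [0.4825, 0.0585, 0.1496]
ee_rot: [3.141, -0.003, 0.211]
force: [0.7, 0.2, -0.5]
width: 0.0138
```

play_rows(
  targets=[
    [0,0,0,0,0,-0.0015,0],
    [0,0,0,0,0,0,0],
  ],
)

```text
t: 20.08
eef_pos: [0.4836, 0.0588, 0.1495]
ee_rot: [3.141, -0.006, 0.211]
force: [-0.9, -0.3, -2.5]
width: 0.014
```

play_rows(
  targets=[
    [0,0,0,0,0,-0.0015,0],
    [0,0,0,0,0,0,0],
  ],
)

```text
t: 20.32
eef_pos: [0.4848, 0.0591, 0.1495]
ee_rot: [3.141, -0.008, 0.212]
force: [-0.1, -0.5, -2.6]
width: 0.0136
```

Height is stuck at 0.1495, which is where the hook should rest on the lid. I'll level and release.

play_rows(
  targets=[
    [0,0.008,-0.001,-0.001,0,0,0],
    [0,0,0,0,0,0,0],
    [0,0,0,0,0,0,0],
  ],
)

```text
t: 20.7
eef_pos: [0.484, 0.0592, 0.1496]
ee_rot: [-3.14, -0.0, 0.211]
force: [-1.5, 1.0, 2.8]
width: 0.0133
```

```bash
python3 -c "
from h import *
go([.480,.058,.1495],.21)"
```

```text
t 20.7 pos [0.484  0.0592 0.1496] rot [-3.1404e+00 -3.0000e-04  2.1140e-01] F [-1.49  1.04  2.79] w 0.0133
turn [-0.0012  0.     -0.0014] shift [-0.004  -0.0012 -0.0001]
```

play_rows(
  targets=[
    [0,0,0,0,0,0,0.3],
    [0,0,0,0,0,0,0.5],
    [0,0,0,0,0,0,0.5],
    [0,0,0,0,0,0,0.5],
    [0,0,0,0,0,0,0.5],
  ],
)

```text
t: 21.32
eef_pos: [0.483, 0.0589, 0.1484]
ee_rot: [-3.14, 0.002, 0.211]
force: [0.2, 0.1, -0.3]
width: 0.0434
```

```bash
python3 -c "
from h import *
go([.480,.058,.1495],.21)
s=get_state();p,d=grab_frame('wrist');cv2.imwrite('pics/w16.png',p);np.save('pics/w16T.npy',Tt(s))"
```

```text
t 21.325 pos [0.483  0.0589 0.1484] rot [-3.1405e+00  2.1000e-03  2.1090e-01] F [ 0.18  0.08 -0.3 ] w 0.0434
turn [-0.0006 -0.0023 -0.0009] shift [-0.003  -0.0009  0.0011]
```

View pics/w16.png

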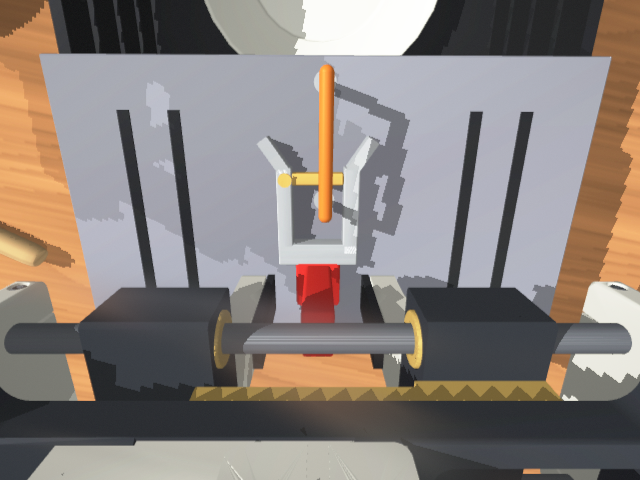

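The grip is free. The jaw still holds the bar (foot ≈(322,200)) and the gate is shut at y≈180. Rising straight up.

play_rows(
  targets=[
    [0,0,0,0,0,0.01,0.5],
    [0,0,0,0,0,0.02,0.5],
    [0,0,0,0,0,0.03,0.5],
    [0,0,0,0,0,0.03,0.5],
    [0,0,0,0,0,0.03,0.5],
    [0,0,0,0,0,0,0.5],
    [0,0,0,0,0,0,0.5],
  ],
)

```text
t: 22.25
eef_pos: [0.4827, 0.0584, 0.2761]
ee_rot: [-3.14, -0.0, 0.211]
force: [-0.6, -0.5, 0.5]
width: 0.0437
```

```bash
python3 -c "
from h import *
go([.480,.058,.25],.21)
s=get_state();p,d=grab_frame('wrist');cv2.imwrite('pics/w17.png',p);np.save('pics/w17T.npy',Tt(s))
p,d=grab_frame('scene');cv2.imwrite('pics/s17.png',cv2.resize(p[150:300,250:470],None,fx=3.6,fy=3.6,interpolation=cv2.INTER_CUBIC))"
```

```text
t 22.25 pos [0.4827 0.0584 0.2761] rot [-3.1404e+00 -2.0000e-04  2.1120e-01] F [-0.58 -0.54  0.5 ] w 0.0437
turn [-0.0012 -0.0001 -0.0012] shift [-0.0027 -0.0004 -0.0261]
```

View pics/w17.png

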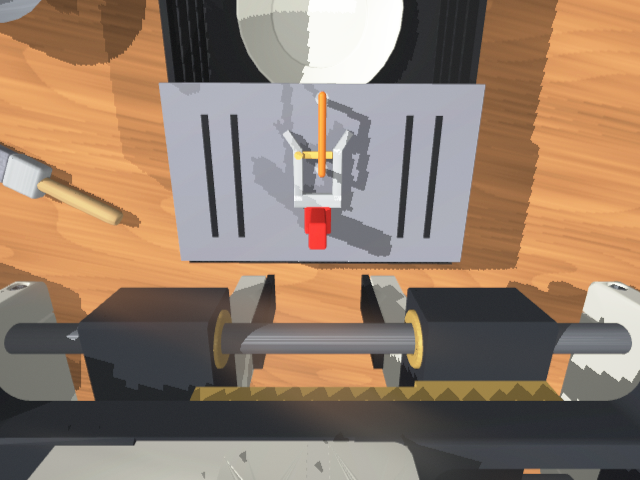

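View pics/s17.png

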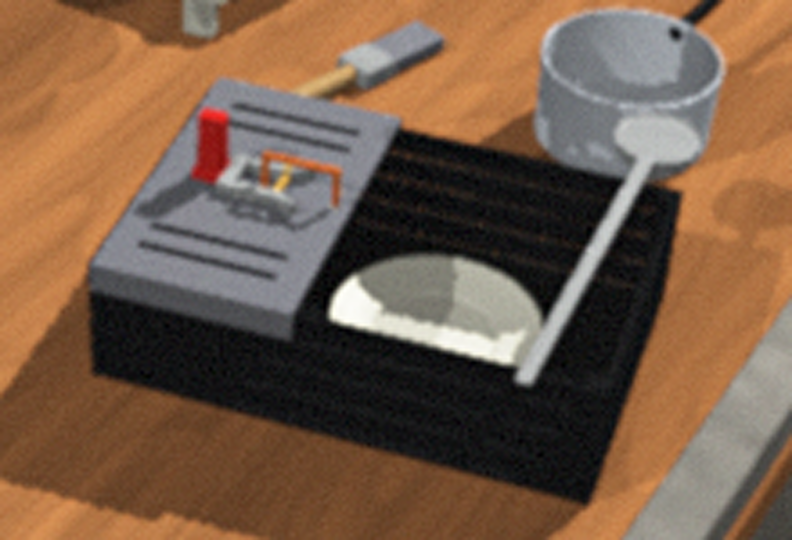

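```bash
python3 - <<'E'
from h import *
X=np.array([.9780,.2085])
for n in(14,15,16,17):
    T=np.load(f"pics/w{n}T.npy");p=cv2.imread(f"pics/w{n}.png")
    g=cv2.cvtColor(p,cv2.COLOR_BGR2GRAY).astype(int)
    # far edge: along columns sample, strongest dark->grey step in rows 30..120
    out=[]
    for u in list(range(180,225,3))+list(range(420,455,3)):
        c=g[:,u];k=30+np.argmax(c[34:124]-c[30:120]);  # step over 4 px
        out.append(onz("wrist",u,k+2,.116,T)[:2]@X)
    print(n,"far edge s",np.median(out).round(4),np.std(out).round(4))
T=np.load("pics/w17T.npy");f=lambda u,v,z:onz("wrist",u,v,z,T)
a=(f(182,262,.116)+f(462,262,.116))/2;print("front edge",a,a[:2]@X, "crate end",((f(190,262,.110)+f(450,262.5,.110))/2))
# jaw & bar
j=f(317.5,155,.126);print("jaw",j,"bar?",f(322,176,.148),f(321,97,.116),(f(321,97,.116)[:2]-j[:2])@X-.058)
E
```

```text
14 far edge s 0.5947 0.0003
15 far edge s 0.5952 0.0003
16 far edge s 0.5991 0.0003
17 far edge s 0.5995 0.0007
front edge [0.43876144 0.04416168 0.116     ] 0.43831640302099745 crate end [0.43562846 0.04540118 0.11      ]
jaw [0.5384717  0.06976892 0.126     ] bar? [0.52500662 0.06314958 0.148     ] [0.58481121 0.07667052 0.116     ] -0.011240973511842313
```

Comparing the lid's far edge across pictures, lowering the hook dragged the lid about 4.5 mm open again. That is too close to the 5 mm limit. I'll regrip, draw it shut and release it with the hook hardly touching.

play_rows(
  targets=[
    [0,0,-0.001,0,0,-0.03,0.5],
    [0,0,0,0,0,-0.03,0.5],
    [0,0,0,0,0,-0.025,0.5],
    [0,0,0,0,0,-0.012,0.5],
    [0,0,0,0,0,0,0.5],
    [0,0,0,0,0,0,0.5],
  ],
)

```text
t: 23.1
eef_pos: [0.4819, 0.0577, 0.1746]
ee_rot: [3.141, 0.004, 0.21]
force: [-0.5, -0.5, -0.2]
width: 0.0436
```

```bash
python3 -c "
from h import *
go([.4828,.058,.153],.21)"
```

```text
t 23.1 pos [0.4819 0.0577 0.1746] rot [3.1409 0.0036 0.2104] F [-0.49 -0.47 -0.22] w 0.0436
turn [ 0.0015 -0.0034 -0.0004] shift [ 0.0009  0.0003 -0.0216]
```

play_rows(
  targets=[
    [0.001,-0.003,0,0.001,0,-0.01,0.5],
    [0,0,0,0,0,-0.006,0.5],
    [0,0,0,0,0,0,0.5],
    [0,0,0,0,0,0,0.5],
  ],
)

```text
t: 23.6
eef_pos: [0.4838, 0.0581, 0.159]
ee_rot: [-3.141, -0.003, 0.211]
force: [0.7, 0.6, 0.4]
width: 0.0439
```

```bash
python3 -c "
from h import *
go([.4828,.058,.153],.21)"
```

```text
t 23.6 pos [0.4838 0.0581 0.159 ] rot [-3.1413e+00 -2.6000e-03  2.1060e-01] F [0.67 0.57 0.38] w 0.0439
turn [-0.0008  0.0025 -0.0006] shift [-0.001  -0.0001 -0.006 ]
```

play_rows(
  targets=[
    [0,0.002,0,-0.001,0,-0.006,0.5],
    [0,0,0,0,0,0,0.5],
    [0,0,0,0,0,0,0],
    [0,0,0,0,0,0,0],
    [0,0,0,0,0,0,0],
    [0,0,0,0,0,0,0],
    [0,0,0,0,0,0,0],
  ],
  grip_force=30,
)

```text
t: 24.48
eef_pos: [0.483, 0.0582, 0.153]
ee_rot: [-3.141, -0.001, 0.211]
force: [0.8, 0.7, -0.2]
width: 0.0142
```

```bash
python3 -c "
from h import *
go([.4828,.058,.153],.21)"
```

```text
t 24.475 pos [0.483  0.0582 0.153 ] rot [-3.1406e+00 -1.3000e-03  2.1060e-01] F [ 0.8   0.69 -0.18] w 0.0142
turn [-0.0012  0.001  -0.0006] shift [-0.0002 -0.0002 -0.    ]
```

play_rows(
  targets=[
    [0,0,0,0,0,0,0],
    [0,0,0,0,0,0.002,0],
    [0,0,0,-0.002,-0.0004,0,0],
    [0,0,0,-0.002,-0.0004,0,0],
    [0,0,0,-0.002,-0.0004,0,0],
  ],
)

```text
t: 25.1
eef_pos: [0.4764, 0.0569, 0.1548]
ee_rot: [-3.141, -0.001, 0.21]
force: [2.8, -0.6, -2.3]
width: 0.0139
```

play_rows(
  targets=[
    [0,0,0,-0.0025,-0.0005,0,0],
    [0,0,0,-0.0025,-0.0005,0,0],
  ],
)

```text
t: 25.35
eef_pos: [0.4722, 0.0562, 0.1552]
ee_rot: [-3.14, -0.003, 0.211]
force: [7.7, -0.6, -5.4]
width: 0.014
```

play_rows(
  targets=[
    [0,0,0,-0.0025,-0.0005,0,0],
  ],
)

```text
t: 25.48
eef_pos: [0.4717, 0.0564, 0.1559]
ee_rot: [-3.14, -0.008, 0.211]
force: [11.9, -0.8, -5.0]
width: 0.014
```

play_rows(
  targets=[
    [-0.001,0.008,-0.001,0.002,0.0004,0,0],
    [0,0,0,0.001,0.0002,0,0],
    [0,0,0,0,0,0,0],
  ],
)

```text
t: 25.85
eef_pos: [0.4735, 0.0567, 0.1556]
ee_rot: [-3.139, 0.003, 0.21]
force: [-0.2, 0.7, -1.3]
width: 0.0135
```

```bash
cat > edge.py <<'E'
from h import *
import sys
go([.476,.057,.154],.21)
X=np.array([.9780,.2085]);n=sys.argv[1]
s=get_state();T=Tt(s);p,d=grab_frame('wrist');cv2.imwrite(f'pics/w{n}.png',p);np.save(f'pics/w{n}T.npy',T)
g=cv2.cvtColor(p,cv2.COLOR_BGR2GRAY).astype(int);out=[]
for u in list(range(180,225,3))+list(range(420,455,3)):
    c=g[:,u];k=30+np.argmax(c[34:124]-c[30:120]);out.append(onz("wrist",u,k+2,.116,T)[:2]@X)
print("far edge s",np.median(out).round(4),np.std(out).round(4))
E
python3 edge.py 18
```

```text
t 25.85 pos [0.4735 0.0567 0.1556] rot [-3.1394e+00  3.0000e-03  2.1000e-01] F [-0.16  0.66 -1.34] w 0.0135
turn [-0.0016 -0.0034  0.    ] shift [ 0.0025  0.0003 -0.0016]
far edge s 0.5945 0.0003
```

play_rows(
  targets=[
    [-0.001,-0.003,0,0.002,0.0004,-0.0015,0],
    [0,0,0,0,0,0,0],
    [0,0,0,0,0,0,0],
  ],
)

```text
t: 26.28
eef_pos: [0.4751, 0.0569, 0.1537]
ee_rot: [-3.141, 0.001, 0.21]
force: [0.4, -0.2, -2.1]
width: 0.0142
```

```bash
python3 edge.py 19
```

```text
t 26.275 pos [0.4751 0.0569 0.1537] rot [-3.1413e+00  1.0000e-03  2.0990e-01] F [ 0.43 -0.22 -2.05] w 0.0142
turn [-0.0001 -0.0011  0.0001] shift [0.0009 0.0001 0.0003]
far edge s 0.5945 0.0003
```

The hook hovers about 1 mm over the lid, its weight is still carried, and the lid is at its stop (0.5945). Releasing and rising.

play_rows(
  targets=[
    [0,0,0,0,0,0,0.2],
    [0,0,0,0,0,0,0.3],
    [0,0,0,0,0,0,0.5],
    [0,0,0,0,0,0,0.5],
    [0,0,0,0,0,0,0.5],
  ],
)

```text
t: 26.95
eef_pos: [0.4758, 0.0571, 0.1544]
ee_rot: [-3.141, -0.001, 0.21]
force: [-1.0, 0.4, -0.1]
width: 0.0432
```

```bash
python3 edge.py 20
```

```text
t 26.95 pos [0.4758 0.0571 0.1544] rot [-3.1411e+00 -6.0000e-04  2.1010e-01] F [-1.    0.43 -0.1 ] w 0.0432
turn [-0.0006  0.0005 -0.0001] shift [ 0.0002 -0.0001 -0.0004]
far edge s 0.5945 0.0004
```

play_rows(
  targets=[
    [0,0,0,0,0,0.01,0.5],
    [0,0,0,0,0,0.02,0.5],
    [0,0,0,0,0,0.03,0.5],
    [0,0,0,0,0,0.03,0.5],
    [0,0,0,0,0,0.03,0.5],
    [0,0,0,0,0,0,0.5],
    [0,0,0,0,0,0,0.5],
  ],
)

```text
t: 27.88
eef_pos: [0.4753, 0.0566, 0.2818]
ee_rot: [-3.141, -0.002, 0.21]
force: [0.0, -0.3, -0.7]
width: 0.0438
```

```bash
python3 edge.py 21; python3 -c "
from h import *
p,d=grab_frame('scene');cv2.imwrite('pics/s21.png',p);p=cv2.imread('pics/w21.png');cv2.imwrite('pics/w21c.png',cv2.resize(p[60:280,200:440],None,fx=2.5,fy=2.5,interpolation=cv2.INTER_CUBIC))"
```

```text
t 27.875 pos [0.4753 0.0566 0.2818] rot [-3.1412e+00 -2.4000e-03  2.1040e-01] F [ 0.03 -0.28 -0.66] w 0.0438
turn [-0.0009  0.0023 -0.0004] shift [ 0.0007  0.0004 -0.1278]
far edge s 0.5946 0.0007
```

View pics/w21c.png

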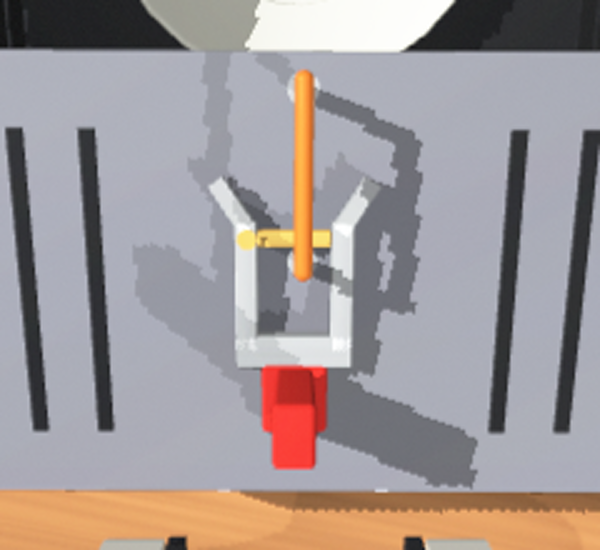

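View pics/s21.png

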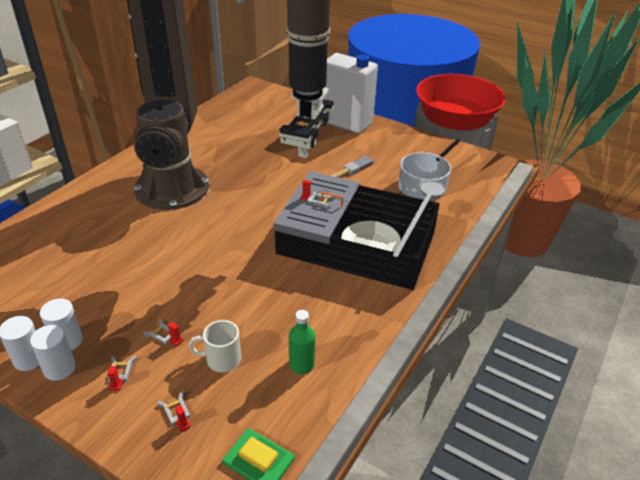

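The bar's foot (300,262) is about 8 mm behind the straight gate (y≈239), the hook is flat, and the lid is at its stop. Handing in.

```bash
python3 -c "
from station import *
print(job_done())"
```

```text
the job is handed in; nothing more can be done
None
```

The lid is drawn fully shut over the cups, with the hook clipped to the eye and lying flat on the lid. I used the leftmost of the four hooks, and handed in at about 28 s of the 67 s allowed. `job_done()` reports no verdict.

**How it went:** I pushed the gate against the eye's front bar until the lid met its open stop and the gate gave way. The picture showed the gate sprung shut behind the bar. I then drew the lid to its shut stop. The largest force in the readings was about 18 N, for a moment at that stop; otherwise they stayed near 13 N or below. I only read the force at the end of each move, so short peaks in between were not seen.

**What went wrong:** Lowering the hook the first time dragged the lid about 4.5 mm open again, too close to the 5 mm limit. I regripped the hook, drew the lid back to its stop and let go with the hook hovering about 1 mm above it.

**Last checks before handing in:**
- **Lid:** its far edge reads 0.5946 m along the slide, against 0.5945–0.5947 m when pulled to the shut stop.
- **Bar:** it sits about 8 mm behind the gate, inside the allowed 2–36 mm.
- **Gate:** it looks straight in the picture; I did not measure its angle.
- **Gripper:** it is open and about 13 cm above the hook's grip.
- **Other dishes:** they look unmoved in the scene picture; I did not measure them.

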